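# Reset a tripped breaker on a stirrer console and restart it

## Robot

A 6-joint arm with a two-finger parallel gripper is mounted at the origin on the work surface. World frame = base frame: x ahead of the robot, y to its left, z up, the work surface at z = 0. Lengths are in m, angles in rad, forces in N, time in s.
With the tool pointing down it reaches from about 0.25 to 0.775 m from the base axis. Payload 4 kg.
Tool frame: the origin (TCP) lies on the centre line of the jaws, within the pads' length; the fingertips stand 17 mm ahead of it and the grasp point (between the pads) lies 2 mm behind it; z points along the fingers, y is the line along which they close (so a half turn about z gives the same grasp; the last joint's range is limited). The gripper opens to 94 mm and grips with 3 to 60 N. Pads are 16 mm wide; open, the fingers measure 119 mm over their backs; the gripper's body (75 mm by 177 mm) begins 78 mm behind the grasp point.
Start: joints at [1.121, 0.087, 1.371, -0, 1.684, -0.103], TCP at [0.187, 0.517, 0.223] pointing down, gripper open.
Joint ranges: [-3.1, 3.1], [-0.76, 2.03], [0.27, 2.55], [-1.08, 4.22], [0.17, 2.65], [-2.57, 2.57]. Speed limits (rad/s): [2.79, 2.79, 3.14, 3.14, 3.14, 3.14].

## Interface

Orientations are given as [roll, pitch, yaw] about the fixed x, y, z axes, in that order (R = Rz(yaw) Ry(pitch) Rx(roll)).
In Python, from bench import robot gives the robot as it stands.
- The arm moves only by the tool servo_tool, never from a script. Its argument "plan" is a list of rows, each a list of 7 numbers: the shift along the tool's x, y, z normalised to -1 to 1, where 1 is 0.1 m, then the turn, a rotation vector about the tool's x, y, z normalised to -1 to 1, where 1 is pi/2 rad, then the finger opening in mm, from 0 to 94. In form: [[x, y, z, ax, ay, az, gripper], ...]. A call has 1 to 12 rows; each row is the pose to reach, as a shift and turn from the pose commanded when the call began, along the tool's axes at that moment; what a row does not reach only later rows make up. A row lasts 1/12 s, in which the tool goes at most 41.7 mm and 7.16 degrees, less where a joint would pass 70% of its speed; a pose out of reach is approached as far as the arm can. A call with a number of a shift or a turn outside -1 to 1 is refused whole. A call with a gripper value outside its range is refused whole. The fingers move at their own pace and stop on an object; the grip force is fixed at half the most. Time passes only in rows, so rows that repeat a pose let the fingers close. It gives the time, the measured TCP pose, the force, the opening and the grip force at its end, in the units of the state.
- robot.get_obs(): the state, without advancing time (a new reading comes with each control period).
- robot.snapshot(name): name is "scene" or "top" or "wrist"; returns the picture (480x640x3 uint8, red, green, blue); there is no depth.
- robot.camera_params(name): a dict with "camera_matrix" (3x3 intrinsics, pixels), "distortion" ([k1, k2, p1, p2, k3] as OpenCV has them; the pictures are not rectified), "rvec" (rotation vector, rad) and "tvec" (3), from world to camera coordinates, as OpenCV has them; the wrist camera has in their place "tool_from_camera" (4x4, takes a point from camera to tool coordinates, whose origin is the TCP and whose axes are the flange's). Camera axes: x right, y down, z forward; pixel columns grow to the right and rows downward; lengths in m; the calibration is good to about 2 mm. A picture is of the moment at which its call begins: read the wrist's pose just before it. camera_params takes no time and is no camera call.
- robot.close_job(): hands the job in; it is judged then, once.
Trained networks look in the newest picture that a camera, given by its name, has taken for a name from the list of things; names that differ only in an ending like _2 or _b are one class to them, and where a whole thing is asked for, a point or a joint stands for the part that bears it (a point fixed in the world has none). Each returns a list of dicts, best first, with "conf" (0 to 1); they miss things now and then, are a little off and sometimes report something else, mostly with a low value. They report only what shows in the picture. A call takes as long as a camera call. They do not tell look-alikes from the thing itself.
- robot.find_in(thing, camera): "extent" ([centre column, centre row, width, height] in pixels, round what is visible of it).
The state is a dict: "time": time; "joint_positions": joint angles; "qvel": joint speeds; "joint_torque": joint torques, N m; "tool_pos": TCP position; "ee_rot": TCP orientation; "wrist_force": force on the tool from outside, world axes, zero at the start; "wrist_torque": the same for the moment, N m; "width": finger opening in m; "finger_force": force on a finger pad.
Only numpy, scipy, OpenCV 4.12 (cv2) and the standard library are available. Lean on these libraries where they do the work, as an engineer would, in place of code of your own. Each camera call takes 0.05 s, during which the arm holds its last target. There are 200 camera calls.

## Task

The stirrer's control console has tripped: of the three breakers in a row on its deck, one plunger has popped up and stands higher in its well than the other two. Reach a fingertip into that well and push the plunger all the way in so that it stays down, then reach into the round well and press the sunken start key fully, hold it for a moment, and let it come back up. Do not press the mushroom-shaped stop head, and leave the glassware standing where it is: nothing needs to be picked up.

Things in the scene. Friction and masses are not known exactly. Their poses are not given: they have to be found in the camera images.
- console: Cream console fixed to the bench, 180 x 300 x 85 mm (x, y, z); origin: centre of its underside, z up, fascia facing its -x. On its deck: three breaker wells in a row at x = +38 mm, y = -70, 0, +70 mm; start and stop at x = -42 mm, y = -75 and +75 mm. Which is in which place of its row varies. Module rims stand 2 mm above the deck, 87 mm above the bench.
- reset_well_mouth (a point): Centre of the mouth, level with the rim, of the well of the breaker that has tripped. The well is 36 mm along the console's x and 48 mm along its y, with upright walls, 32 mm deep; all three breaker wells are alike.
- reset_plunger_top (a point): Centre of the top face of the tripped breaker's white plunger, 18 mm in diameter, centred in its well. Popped up, it lies about 8 mm below the rim; fully in, 18 mm below the rim. Moves with the plunger.
- reset_plunger (a joint): How far the tripped plunger is pushed in, m: 0 = popped up (it starts at 0 to 0.0015), 0.010 = fully in against a hard stop. It slides straight down against about 5 N of friction and stays wherever it is left.
- breaker_in1_top (a point): Centre of the top face of the plunger of a breaker that has not tripped, 18 mm below the rim of a well of its own; it is already fully in and does not move.
- breaker_in2_top (a point): The same for the other breaker that has not tripped.
- start_well_mouth (a point): Centre of the mouth, level with the rim, of the start key's round well, 46 mm in diameter, 26 mm deep, upright walls.
- start_key_top (a point): Centre of the top face of the white start key, 26 mm in diameter, centred in the round well and 12 mm below its rim when released. Moves with the key.
- start_key (a joint): How far the start key is pressed, m: 0 = released, 0.005 = fully pressed. Goes straight down against a spring: about 1.4 N to begin, about 5 N at the bottom; comes back up by itself.
- stop_head_top (a point): Top centre of the stop button's white mushroom head, 40 mm in diameter, standing 26 mm above the rim of its module. To be left alone.
- stop_head (a joint): How far the stop head is pressed, m: 0 = released, 0.005 = fully pressed; sprung like the start key.
- beaker: Loose glass beaker standing on the bench near one end of the console, 75 mm across the lip, 95 mm high; origin at the centre of its underside, z up.
- stopper_a: Loose ground-glass stopper standing on its narrow end near the other end of the console, head 28 mm across, 60 mm high; origin at the centre of its underside, z up.
- stopper_b: A second, like stopper, standing behind the console (on its +x side).
- beaker_mid (a point): Centre of the beaker, half-way up.
- stopper_a_mid (a point): Centre of the first stopper, half-way up.
- stopper_b_mid (a point): Centre of the second stopper, half-way up.
Mind the look-alikes: they are no part of the job. What is shaped like the stopper_b but black is not meant. What is shaped like the beaker but yellow is not meant.

How it is judged:
On the way, in this order (a step that is already met when the one before it is completed fails the run):
1. the popped-up breaker plunger is pushed fully in (value of joint reset_plunger above 0.0085 m), for 0.3 s.
2. after that, the start key is fully pressed and held for a moment (value of joint start_key above 0.004 m), for 0.2 s.
At the end, for the whole second after the job is handed in: Tripped plunger in (8.5 of 10 mm or more), start key back up (within 1 mm) after a full press (4 of 5 mm, 0.2 s) made once the plunger was in, stop head up (within 1 mm), beaker and both stoppers upright (within 0.3 rad) and within 15 mm of their starts (value of joint reset_plunger above 0.0085 m and value of joint each of start_key, stop_head below 0.001 m and distance of each of beaker_mid, stopper_a_mid, stopper_b_mid from where it was at the start of the episode below 0.015 m and angle between each of beaker, stopper_a, stopper_b's own z axis and vertical below 0.3 rad); the robot touches nothing.
It fails at once if the stop head is pressed (2 mm or more) (value of joint stop_head above 0.002 m).
It fails at once if the beaker or a stopper is lifted, shifted by more than 15 mm or tipped (distance of any of beaker_mid, stopper_a_mid, stopper_b_mid from where it was at the start of the episode above 0.015 m or angle between any of beaker, stopper_a, stopper_b's own z axis and vertical above 0.3 rad).
It also fails if it takes over 35 s, if anything falls off the work surface, if the arm or the gripper's body presses on something with over 40 N, if the wrist force passes 120 N, or if a joint passes its speed limit or range.

## Working session

There is one attempt and no reset: what is moved stays moved. The work goes in short steps, Python scripts to look and compute and a tool call to move; the robot and the scene stay as the last step left them, time stands still between calls to the robot, and variables do not carry over. Pictures are saved under pics/ and viewed, at most 10 in all, crops included, and the job is handed in when it is done.

Besides the shell and the picture viewer there is one more tool, called after "Call:" as name(argument=value, ...), one argument or row to a line, values as JSON. servo_tool: Moves the arm, as the interface text tells. Scaled input: -1 to 1 covers 0.1 m each way for a shift and pi/2 rad each way for a turn. Its arguments: {"type":"object","properties":{"plan":{"type":"array","items":{"type":"array","items":{"type":"number"}}}},"required":["plan"]}

```bash
mkdir -p pics
python3 - <<'E'
from bench import robot
import cv2,numpy as np
o=robot.get_obs();print(o['tool_pos'],o['ee_rot'],o['time'])
for c in("top","scene"):
    im=robot.snapshot(c);cv2.imwrite(f"pics/{c}0.png",im[:,:,::-1])
    p=robot.camera_params(c);print(c,p)
    for t in("console","reset_plunger_top","breaker_in1_top","start_key_top","stop_head_top","beaker","stopper_a"):
        print(t,[(np.round(d['extent']).tolist(),round(d['conf'],2)) for d in robot.find_in(t,c)][:4])
E
```

```text
[0.18673262 0.51680049 0.22130832] [-3.13941584e+00 -2.05720493e-04  2.79478806e+00] 0.0
top {'camera_matrix': array([[528.39958513,   0.        , 315.67693627],
       [  0.        , 528.39958513, 236.35507571],
       [  0.        ,   0.        ,   1.        ]]), 'distortion': array([-0.05406859,  0.        ,  0.        ,  0.        ,  0.        ]), 'rvec': array([ 2.12312003, -2.18630676,  0.15012301]), 'tvec': array([0.05037967, 0.58667482, 1.12330856])}
console [([371.0, 239.0, 146.0, 97.0], 0.68)]
reset_plunger_top [([408.0, 174.0, 11.0, 16.0], 0.27)]
breaker_in1_top [([372.0, 219.0, 32.0, 30.0], 0.81), ([409.0, 175.0, 11.0, 20.0], 0.52), ([487.0, 258.0, 19.0, 12.0], 0.51)]
start_key_top [([404.0, 255.0, 10.0, 9.0], 0.42)]
stop_head_top [([334.0, 255.0, 20.0, 17.0], 0.62)]
beaker [([210.0, 305.0, 37.0, 33.0], 0.84), ([247.0, 254.0, 38.0, 39.0], 0.61), ([335.0, 253.0, 18.0, 18.0], 0.23)]
stopper_a [([436.0, 170.0, 12.0, 10.0], 0.76), ([486.0, 257.0, 18.0, 12.0], 0.75), ([406.0, 176.0, 13.0, 16.0], 0.68)]
scene {'camera_matrix': array([[560.49642143,   0.        , 316.46338876],
       [  0.        , 560.49642143, 244.66885781],
       [  0.        ,   0.        ,   1.        ]]), 'distortion': array([-0.15760144,  0.        ,  0.        ,  0.        ,  0.        ]), 'rvec': array([ 1.88828175,  1.53368151, -0.65178176]), 'tvec': array([-0.15620343, -0.32017163,  1.3970052 ])}
console [([250.0, 278.0, 199.0, 131.0], 0.64)]
reset_plunger_top [([204.0, 288.0, 6.0, 12.0], 0.5)]
breaker_in1_top [([246.0, 275.0, 38.0, 28.0], 0.97)]
start_key_top [([394.0, 242.0, 45.0, 68.0], 0.31), ([201.0, 252.0, 16.0, 12.0], 0.27)]
stop_head_top [([289.0, 229.0, 22.0, 21.0], 0.54)]
beaker [([395.0, 240.0, 38.0, 62.0], 0.89), ([417.0, 198.0, 42.0, 57.0], 0.66)]
stopper_a [([157.0, 367.0, 23.0, 35.0], 0.8), ([198.0, 355.0, 18.0, 34.0], 0.78), ([96.0, 278.0, 25.0, 29.0], 0.59)]
```

Run:
```python
import cv2
a=cv2.imread("pics/top0.png")[140:340,190:510];cv2.imwrite("pics/topc.png",cv2.resize(a,None,fx=2.5,fy=2.5,interpolation=2))
a=cv2.imread("pics/scene0.png")[170:400,80:450];cv2.imwrite("pics/scenec.png",cv2.resize(a,None,fx=2,fy=2,interpolation=2))
```

```text
(no output)
```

View pics/topc.png

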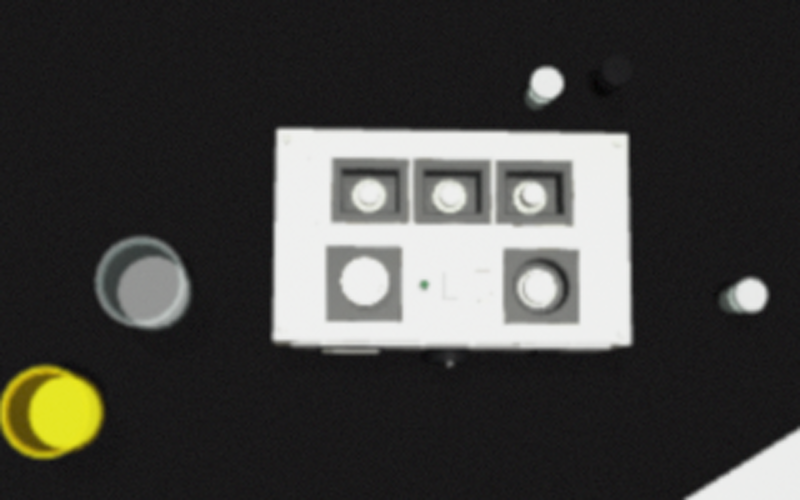

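View pics/scenec.png

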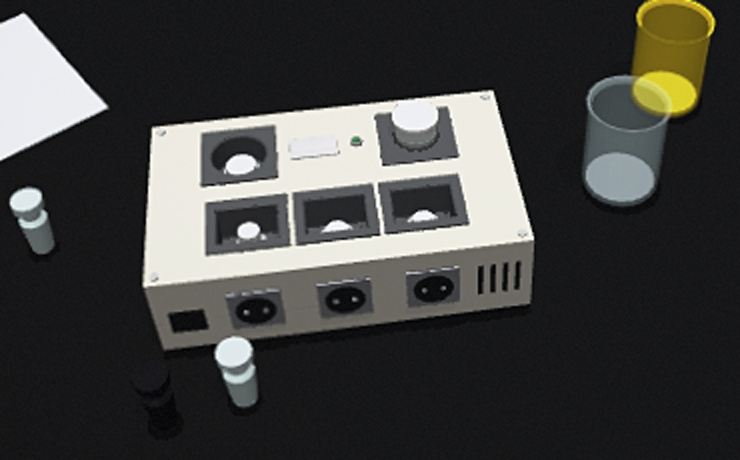

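The top crop shows three breaker plungers at (368,196), (449,196) and (530,196), the start key at (540,288) and the mushroom stop head at (365,282). In the scene crop, the plunger at (248,231) shows its whole top, while those at (336,226) and (424,217) are sunk behind their near walls. So the tripped breaker is the one at y = -70, on the start key's side. The fit below and an enlarged crop should confirm this.

Run:
```python
from bench import robot
import cv2,numpy as np
from scipy.optimize import least_squares
from scipy.spatial.transform import Rotation as R
T=[((370.5,191),(38,70,87)),((452,191),(38,0,87)),((534.5,193),(38,-70,87)),((541,286),(-42,-75,87)),((364,283.5),(-42,75,87)),((277,128),(90,150,85)),((628,134),(90,-150,85))]
S=[((155,127),(-90,-150,85)),((493,91),(-90,150,85)),((533,240),(90,150,85)),((145,285),(90,-150,85))]
tp={c:robot.camera_params(c) for c in("top","scene")}
def proj(c,P):
    p=tp[c];return cv2.projectPoints(np.float64(P),p['rvec'],p['tvec'],p['camera_matrix'],p['distortion'])[0][:,0]
def W(v,L):
    L=np.array(L)/1000.;return R.from_euler('z',v[2]).apply(L)+[v[0],v[1],0]
def f(v,cs="ts"):
    r=[]
    if 't' in cs:r.append(proj("top",W(v,[b for a,b in T]))-(np.array([a for a,b in T])/2.5+[189.7,139.7]))
    if 's' in cs:r.append(proj("scene",W(v,[b for a,b in S]))-(np.array([a for a,b in S])/2+[79.75,169.75]))
    return np.vstack(r).ravel()
for cs in("t","s","ts"):
    s=least_squares(f,[.5,-.1,0],args=(cs,));print(cs,s.x.round(4),np.abs(s.fun).max().round(2))
v=s.x
print("well",W(v,[(38,-70,87),(-42,-75,87)]).round(4))
for y in(-70,0,70):  # predicted plunger tops popped/in in each camera, crop coords of scene
    print(y,((proj("scene",W(v,[(38,y,79),(38,y,69)]))-[79.75,169.75])*2).round(1).tolist(),((proj("top",W(v,[(38,y,79),(38,y,69)]))-[189.7,139.7])*2.5).round(1).tolist())
o=robot.get_obs();Rt=R.from_euler('xyz',o['ee_rot']);tgt=R.from_euler('xyz',[np.pi,0,v[2]+np.pi])
print("rotvec/(pi/2)",((Rt.inv()*tgt).as_rotvec()/(np.pi/2)).round(4))
p=W(v,[(38,-70,0)])[0];p[2]=.20
print("shift*10",(Rt.inv().apply(p-o['tool_pos'])*10).round(3))
a=cv2.imread("pics/scene0.png")[255:305,175:325];cv2.imwrite("pics/confirm.png",cv2.resize(a,None,fx=5,fy=5,interpolation=2))
```

```text
t [ 0.5834 -0.0829 -0.0449] 0.49
s [ 0.5838 -0.0816 -0.0471] 0.83
ts [ 0.5835 -0.0822 -0.0469] 1.15
well [[ 0.6182 -0.1539  0.087 ]
 [ 0.538  -0.1552  0.087 ]]
-70 [[247.8, 228.5], [249.6, 237.0]] [[532.7, 194.1], [530.7, 196.0]]
0 [[335.7, 218.6], [336.8, 227.1]] [[451.0, 192.6], [449.8, 194.5]]
70 [[422.8, 208.7], [423.2, 217.2]] [[369.1, 191.1], [368.6, 193.1]]
rotvec/(pi/2) [ 1.000e-04  0.000e+00 -1.909e-01]
shift*10 [-6.337 -4.847  0.225]
```

View pics/confirm.png

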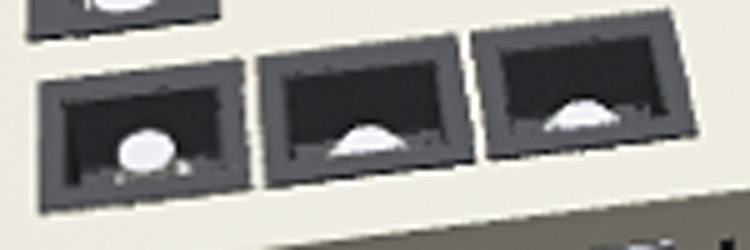

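The crop confirms it: the left well, with its plunger at (147,150), shows a full white disc standing up. The other two, at (368,140) and (583,113), are sunk. The tripped breaker is therefore y = -70, at world (0.618, -0.154). I'm approaching with the fingers closed.

Call:
servo_tool(
  plan=[
    [-1, -0.76, 0, 0, 0, -0.191, 0],
    [-1, -0.76, 0, 0, 0, -0.191, 0],
    [-1, -0.76, 0, 0, 0, -0.191, 0],
    [-1, -0.76, 0, 0, 0, -0.191, 0],
  ],
)

```text
time: 1.13
tool_pos: [0.2577, 0.4079, 0.2228]
ee_rot: [-3.14, 0.002, 3.092]
wrist_force: [0.4, 0.7, 0.4]
width: 0.0709
finger_force: 0.0
```

Call:
servo_tool(
  plan=[
    [-0.7, -1, 0, 0, 0, 0, 0],
    [-0.7, -1, 0, 0, 0, 0, 0],
    [-0.7, -1, 0, 0, 0, 0, 0],
  ],
)

```text
time: 1.38
tool_pos: [0.3208, 0.3075, 0.2227]
ee_rot: [3.141, 0.001, 3.095]
wrist_force: [1.0, 0.0, -0.1]
width: 0.0509
finger_force: 0.0
```

Call:
servo_tool(
  plan=[
    [-0.7, -1, 0, 0, 0, 0, 0],
    [-0.7, -1, 0, 0, 0, 0, 0],
    [-0.7, -1, 0, 0, 0, 0, 0],
  ],
)

```text
time: 1.63
tool_pos: [0.3864, 0.2039, 0.2229]
ee_rot: [3.141, 0.001, 3.094]
wrist_force: [1.7, 1.0, 0.0]
width: 0.0309
finger_force: 0.0
```

Call:
servo_tool(
  plan=[
    [-0.7, -1, 0, 0, 0, 0, 0],
    [-0.7, -1, 0, 0, 0, 0, 0],
    [-0.7, -1, 0, 0, 0, 0, 0],
  ],
)

```text
time: 1.88
tool_pos: [0.4519, 0.1006, 0.2228]
ee_rot: [3.141, 0.001, 3.094]
wrist_force: [0.6, 0.4, 0.1]
width: 0.0107
finger_force: 0.0
```

Call:
servo_tool(
  plan=[
    [-0.7, -1, 0, 0, 0, 0, 0],
    [-0.7, -1, 0, 0, 0, 0, 0],
    [-0.7, -1, 0, 0, 0, 0, 0],
  ],
)

```text
time: 2.13
tool_pos: [0.5172, -0.0028, 0.2226]
ee_rot: [3.141, 0.001, 3.093]
wrist_force: [0.9, -0.5, -1.3]
width: 0.0003
finger_force: 0.0
```

Call:
servo_tool(
  plan=[
    [-0.7, -1, 0, 0, 0, 0, 0],
    [-0.7, -1, 0, 0, 0, 0, 0],
    [-0.7, -1, 0, 0, 0, 0, 0],
    [-0.7, -1, 0, 0, 0, 0, 0],
    [-0.7, -1, 0, 0, 0, 0, 0],
  ],
)

```text
time: 2.55
tool_pos: [0.5819, -0.1053, 0.2211]
ee_rot: [3.14, -0.002, 3.091]
wrist_force: [0.1, 0.2, 0.2]
width: 0.0005
finger_force: 0.0
```

Run:
```python
from bench import robot
import cv2,numpy as np
from scipy.spatial.transform import Rotation as R
o=robot.get_obs();im=robot.snapshot("wrist")[:,:,::-1].copy()
p=robot.camera_params("wrist");M=np.linalg.inv(p['tool_from_camera']);print(p['tool_from_camera'].round(3).tolist(),p['camera_matrix'].round(0).tolist())
print(o['tool_pos'],o['ee_rot'])
Rt=R.from_euler('xyz',o['ee_rot'])
v=[.5835,-.0822,-.0469]
L=np.array([(38+a*18,-70+b*24,87) for a,b in((-1,-1),(-1,1),(1,1),(1,-1),(0,0))]+[(38,-70,79),(-42,-75,87),(-42,-75,75)])/1000
P=R.from_euler('z',v[2]).apply(L)+[v[0],v[1],0]
q=Rt.inv().apply(P-o['tool_pos'])@M[:3,:3].T+M[:3,3]
u=cv2.projectPoints(q,np.zeros(3),np.zeros(3),p['camera_matrix'],p['distortion'])[0][:,0];print(u.round(1).tolist())
cv2.imwrite("pics/w1raw.png",im)
for x in u: cv2.drawMarker(im,tuple(int(k) for k in x.round()),(0,0,255),0,8,1)
cv2.imwrite("pics/w1.png",im)
```

```text
[[0.0, -0.964, -0.267, 0.077], [1.0, 0.0, 0.001, 0.0], [-0.001, -0.267, 0.964, -0.162], [0.0, 0.0, 0.0, 1.0]] [[401.0, 0.0, 318.0], [0.0, 401.0, 243.0], [0.0, 0.0, 1.0]]
[ 0.58187374 -0.1052896   0.22109771] [ 3.14044631e+00 -2.16200919e-03  3.09147272e+00]
[[225.9, 262.8], [287.4, 262.7], [288.5, 305.4], [228.8, 305.4], [257.6, 284.5], [259.0, 280.8], [246.3, 182.8], [248.9, 180.9]]
```

View pics/w1.png

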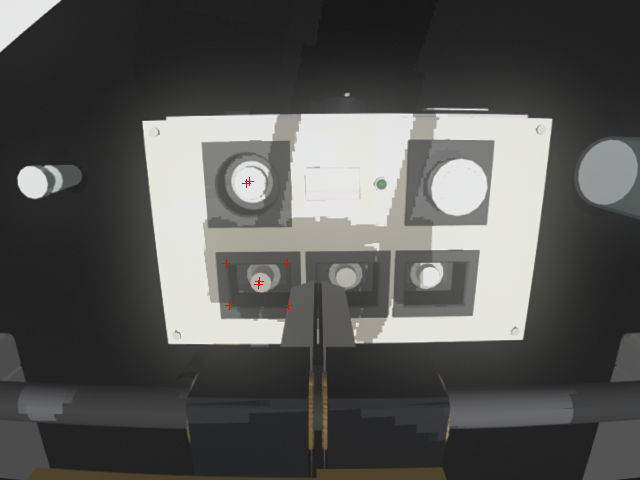

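The overlay agrees with the picture to within 2 px: the plunger appears at (261,282) against a predicted (259,281), and the start well centre at (246,183). I'm moving over the well and coming down to just above the rim.

Call:
servo_tool(
  plan=[
    [-0.385, -0.46, 0, 0, 0, 0, 0],
    [-0.385, -0.46, 0, 0, 0, 0, 0],
    [-0.385, -0.46, 0.3, 0, 0, 0, 0],
    [-0.385, -0.46, 0.6, 0, 0, 0, 0],
    [-0.385, -0.46, 1.0, 0, 0, 0, 0],
    [-0.385, -0.46, 1.0, 0, 0, 0, 0],
    [-0.385, -0.46, 1.0, 0, 0, 0, 0],
    [-0.385, -0.46, 1.0, 0, 0, 0, 0],
  ],
)

```text
time: 3.27
tool_pos: [0.6187, -0.1508, 0.1252]
ee_rot: [-3.141, 0.003, 3.096]
wrist_force: [0.4, -0.5, 0.8]
width: 0.0006
finger_force: 0.0
```

Call:
servo_tool(
  plan=[
    [0, -0.015, 0.1, 0, 0, 0, 0],
    [0, -0.015, 0.2, 0, 0, 0, 0],
    [0, -0.015, 0.27, 0, 0, 0, 0],
    [0, -0.015, 0.33, 0, 0, 0, 0],
    [0, -0.015, 0.37, 0, 0, 0, 0],
    [0, -0.015, 0.4, 0, 0, 0, 0],
    [0, -0.015, 0.4, 0, 0, 0, 0],
    [0, -0.015, 0.4, 0, 0, 0, 0],
  ],
)

```text
time: 3.93
tool_pos: [0.6185, -0.1535, 0.0862]
ee_rot: [-3.141, 0.003, 3.095]
wrist_force: [-4.4, 1.6, 11.9]
width: 0.0005
finger_force: 6.1
```

Call:
servo_tool(
  plan=[
    [0, 0, 0.02, 0, 0, 0, 0],
    [0, 0, 0.03, 0, 0, 0, 0],
    [0, 0, 0.03, 0, 0, 0, 0],
    [0, 0, 0.03, 0, 0, 0, 0],
    [0, 0, 0.03, 0, 0, 0, 0],
    [0, 0, 0.03, 0, 0, 0, 0],
  ],
)

```text
time: 4.43
tool_pos: [0.6186, -0.1535, 0.086]
ee_rot: [-3.14, 0.005, 3.095]
wrist_force: [-7.4, 2.0, 21.7]
width: 0.0001
finger_force: 10.6
```

The force rose from 12 to 22 N with no further travel, and the TCP stands at 0.086, so the plunger is at its hard stop. I'm moving up and over the start well.

Call:
servo_tool(
  plan=[
    [0, 0, -0.15, 0, 0, 0, 0],
    [0, 0, -0.5, 0, 0, 0, 0],
    [0, 0, -0.6, 0, 0, 0, 0],
    [0, 0, -0.6, 0, 0, 0, 0],
    [0.4, -0.03, -0.6, 0, 0, 0, 0],
    [0.8, -0.05, -0.6, 0, 0, 0, 0],
    [0.8, -0.05, -0.6, 0, 0, 0, 0],
    [0.8, -0.05, -0.6, 0, 0, 0, 0],
    [0.8, -0.05, -0.6, 0, 0, 0, 0],
  ],
)

```text
time: 5.18
tool_pos: [0.5376, -0.1545, 0.1385]
ee_rot: [3.141, -0.0, 3.094]
wrist_force: [0.7, 0.2, -0.2]
width: 0.0003
finger_force: 0.0
```

Run:
```python
from bench import robot
import cv2
print(robot.get_obs()['tool_pos'])
w=robot.snapshot("wrist")[:,:,::-1];s=robot.snapshot("scene")[240:320,160:340,::-1]
cv2.imwrite("pics/w2.png",w);cv2.imwrite("pics/s2.png",cv2.resize(s,None,fx=4,fy=4,interpolation=2))
```

```text
[ 0.53757622 -0.15453475  0.13849198]
```

View pics/s2.png

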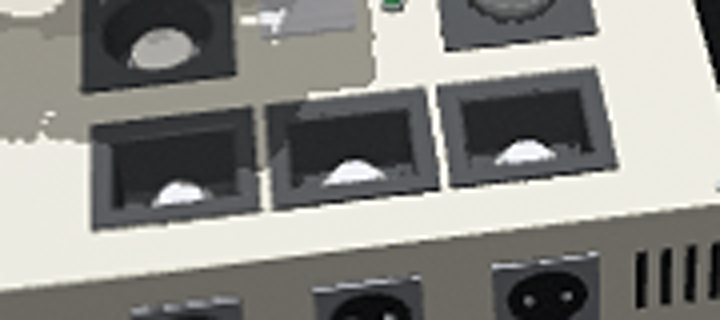

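View pics/w2.png

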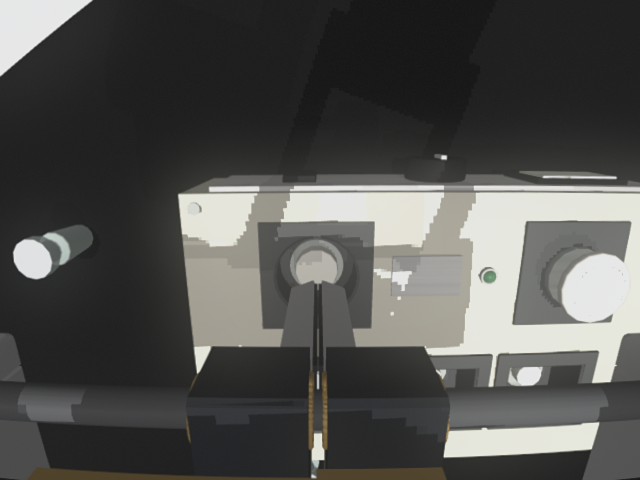

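The scene crop now shows all three plungers, at (180,195), (352,172) and (525,150), sunk alike. In the wrist picture the start well is centred ahead of the fingers at (317,265). Pressing the key now.

Call:
servo_tool(
  plan=[
    [0, 0, 0.25, 0, 0, 0, 0],
    [0, 0, 0.4, 0, 0, 0, 0],
    [0, 0, 0.46, 0, 0, 0, 0],
    [0, 0, 0.5, 0, 0, 0, 0],
    [0, 0, 0.53, 0, 0, 0, 0],
    [0, 0, 0.54, 0, 0, 0, 0],
    [0, 0, 0.54, 0, 0, 0, 0],
    [0, 0, 0.54, 0, 0, 0, 0],
    [0, 0, 0.54, 0, 0, 0, 0],
    [0, 0, 0.54, 0, 0, 0, 0],
  ],
)

```text
time: 6.12
tool_pos: [0.5383, -0.1545, 0.0873]
ee_rot: [-3.141, 0.002, 3.095]
wrist_force: [-2.7, 2.3, 6.3]
width: 0.0004
finger_force: 3.2
```

Call:
servo_tool(
  plan=[
    [0, 0, 0.02, 0, 0, 0, 0],
    [0, 0, 0.03, 0, 0, 0, 0],
    [0, 0, 0.03, 0, 0, 0, 0],
    [0, 0, 0.03, 0, 0, 0, 0],
    [0, 0, 0.03, 0, 0, 0, 0],
    [0, 0, 0.03, 0, 0, 0, 0],
  ],
)

```text
time: 6.62
tool_pos: [0.5384, -0.1545, 0.087]
ee_rot: [-3.141, 0.003, 3.095]
wrist_force: [-7.7, 3.4, 16.5]
width: 0.0004
finger_force: 8.3
```

The key is bottomed: 16 N at 0.087, with no further travel. Withdrawing.

Call:
servo_tool(
  plan=[
    [0, 0, -0.1, 0, 0, 0, 0],
    [0, 0, -0.4, 0, 0, 0, 0],
    [0, 0, -0.9, 0, 0, 0, 0],
    [0, 0, -1, 0, 0, 0, 0],
    [0, 0, -1, 0, 0, 0, 0],
    [0, 0, -1, 0, 0, 0, 0],
    [0, 0, -1, 0, 0, 0, 0],
    [0, 0, -1, 0, 0, 0, 0],
  ],
)

```text
time: 7.28
tool_pos: [0.5367, -0.1542, 0.1802]
ee_rot: [3.14, -0.003, 3.095]
wrist_force: [-0.1, -1.0, -0.6]
width: 0.0006
finger_force: 0.0
```

Run:
```python
from bench import robot
o=robot.get_obs();print(o['tool_pos'],o['wrist_force'],robot.close_job())
```

```text
the job is handed in; nothing more can be done
[ 0.53671239 -0.15424831  0.1801939 ] [-0.05784158 -0.96764009 -0.61423885] None
```

The tripped breaker was pushed in to its stop, the start key was then pressed fully, held and released without going near the stop head or glassware, and the job was handed in at about 7.3 s with no verdict returned.

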